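Put the craft tapes back on their stands

TASK

Tidy the five rolls of tape onto the two tape stands, threading each over the post: on the white stand green at the bottom, blue on it and yellow on top; on the black stand red at the bottom and pink on top. Keep each roll the same way up as it lies now, and leave them all stacked flat, each resting on the one below. Do not disturb the pencil cup, the glue bottle or the stapler.

Things in the scene. Friction and masses are not known exactly. Their poses are not given: they have to be found in the camera images.
- green_roll: Roll of dark green craft tape lying flat on the table: a ring 68 mm across and 18 mm tall, with a brown card core whose through hole is 32 mm across. Loose, under 0.1 kg. Origin at the centre of its underside, z up along the hole.
- blue_roll: Roll of blue craft tape lying flat on the table: a ring 58 mm across and 18 mm tall, with a brown card core whose through hole is 32 mm across. Loose, under 0.1 kg. Origin at the centre of its underside, z up along the hole.
- yellow_roll: Roll of yellow craft tape lying flat on the table: a ring 48 mm across and 18 mm tall, with a brown card core whose through hole is 32 mm across. Loose, under 0.1 kg. Origin at the centre of its underside, z up along the hole.
- red_roll: Roll of red craft tape lying flat on the table: a ring 68 mm across and 18 mm tall, with a brown card core whose through hole is 32 mm across. Loose, under 0.1 kg. Origin at the centre of its underside, z up along the hole.
- pink_roll: Roll of light pink craft tape lying flat on the table: a ring 48 mm across and 18 mm tall, with a brown card core whose through hole is 32 mm across. Loose, under 0.1 kg. Origin at the centre of its underside, z up along the hole.
- white_stand: Tape stand with a white base: a flat disc 100 mm across and 10 mm thick, with an upright round-topped steel post, 14 mm thick, at its centre, whose tip is 68 mm above the table. Fixed to the table. Origin at the centre of the disc's underside, on the table; z up along the post.
- black_stand: Tape stand with a black base: a flat disc 100 mm across and 10 mm thick, with an upright round-topped steel post, 14 mm thick, at its centre, whose tip is 68 mm above the table. Fixed to the table. Origin at the centre of the disc's underside, on the table; z up along the post.
- pencil_cup: Yellow paper cup with pencils, 82 mm across and about 160 mm tall with the pencils; loose, a bystander to leave alone. Origin at the centre of its underside.
- glue_bottle: White glue bottle with a blue label and red nozzle, 44 mm across, 132 mm tall; loose, a bystander to leave alone. Origin at the centre of its underside.
- stapler: Blue and black stapler standing on its base, 140 mm long along its own y, 40 mm wide, 56 mm tall; loose, a bystander to leave alone. Origin at the centre of its underside.
There are look-alikes about, which are no part of the job. Several things look just like the pink_roll: the one meant starts farthest to the robot's right.

How it is judged:
By the outcome, as a careful person would: the job done as asked, in the order asked, and still so for the second after the job is handed in, with the robot touching nothing.
It also fails if it takes over 120 s, if anything falls off the work surface, if the arm or the gripper's body presses on something with over 40 N, if the wrist force passes 120 N, or if a joint passes its speed limit or range.

ROBOT

A 6-joint arm with a two-finger parallel gripper is mounted at the origin on the work surface. World frame = base frame: x ahead of the robot, y to its left, z up, the work surface at z = 0. Lengths are in m, angles in rad, forces in N, time in s.
With the tool pointing down it reaches from about 0.25 to 0.725 m from the base axis. Payload 4 kg.
Tool frame: the origin (TCP) lies midway between the tips of the shut fingers; the grasp point (between the pads) lies 19 mm behind it; z points along the fingers, y is the line along which they close (so a half turn about z gives the same grasp; the last joint's range is limited). The gripper opens to 85 mm and grips with 20 to 120 N. Pads are 22 mm wide; open, the fingers measure 114 mm over their backs; the gripper's body (76 mm by 85 mm) begins 54 mm behind the grasp point. The pads swing forward as they close: fully open they stand 13 mm farther back than shut.
Start: joints at [1.148, 0.241, 0.005, 1.335, 0, 1.571], TCP at [0.205, 0.456, 0.231] pointing down, gripper open.
Joint ranges: [-2.72, 2.72], [-1.05, 1.87], [-1.09, 1.28], [-1.99, 2.15], [-1.42, 1.44], [-3.14, 3.14]. Speed limits (rad/s): [2.79, 2.79, 3.14, 3.14, 3.14, 3.14].

INTERFACE

Orientations are given as a unit quaternion [x, y, z, w].
In Python, from workcell import get_obs, imaging, workorder gives the robot as it stands.
- The arm moves only by the tool creep_tool, called after ">>>" as name(argument=value, ...), one argument or row to a line, values as JSON. Schema: {"type":"object","properties":{"ticks":{"type":"array","items":{"type":"object","properties":{"rx":{"type":"number"},"ry":{"type":"number"},"rz":{"type":"number"},"x":{"type":"number"},"y":{"type":"number"},"z":{"type":"number"},"jaw":{"type":"number"}},"additionalProperties":false,"required":["jaw"]},"minItems":1,"maxItems":10},"only":{"type":"string"},"quiet":{"type":"boolean"},"lines":{"type":"string"}},"required":["ticks"],"additionalProperties":false}. ticks is a list of rows, 1 to 10 of them, each an object with the fields rx, ry, rz (a rotation vector in parts of the range, where 1.0 means pi rad), x, y, z (the shift in a scale on which 1.0 is 1 m), jaw (the finger opening in m); a field left out counts as zero (the opening has to be given); each row is the pose to reach, as a shift and turn from the pose commanded when the call began, along the tool's axes at that moment; what a row does not reach only later rows make up. A row lasts 1/8 s, in which the tool goes at most 0.0625 m and 0.188 rad, less where a joint would pass 70% of its speed; a pose out of reach is approached as far as the arm can. The fingers move at their own pace and stop on an object; the grip force is fixed at half the most. Time passes only in rows, so rows that do not move let the fingers close. The tool returns the time, the measured TCP pose, the force, the opening and the grip force at its end. only (a regular expression) keeps the lines of the reply that match it, lines (a string "A,B") keeps lines A to B, and quiet returns only ok. No shift or turn number may pass 1 either way. Input that does not fit is refused with a message, and nothing moves.
- get_obs(): the state, without advancing time (a new reading comes with each control period).
- imaging.camera(name): name is "scene" or "side" or "wrist"; returns (picture, depth): 420x560x3 uint8, red, green, blue; 420x560 float32, m along the optical axis (not along the pixel's ray), 0 where there is no reading.
- imaging.calibration(name): a dict with "mtx" (3x3 intrinsics, pixels), "k1" (the pictures are not rectified: a ray, as slopes to the right and down, at radius r is drawn at 1 + k1 r^2 times it, then the intrinsics apply), "R" (3x3) and "t" (3): a world point X has camera coordinates R X + t. Camera axes: x right, y down, z forward; pixel columns grow to the right and rows downward; lengths in m; the calibration is good to about 2 mm. A picture is of the moment at which its call begins: read the wrist's pose just before it. calibration takes no time and is no camera call; for the wrist camera it gives the pose at the moment of the call.
- workorder.job_done(): hands the job in; it is judged then, once.
The state is a dict: "clock": time; "joint_pos": joint angles; "joint_vel": joint speeds; "tau": joint torques, N m; "eef_pos": TCP position; "tool_rot": TCP orientation; "ft_force": force on the tool from outside, world axes, zero at the start; "ft_torque": the same for the moment, N m; "grip_width": finger opening in m; "grasp_force": force on a finger pad.
Only numpy, scipy, OpenCV 4.12 (cv2) and the standard library are available. Lean on these libraries where they do the work, as an engineer would, in place of code of your own. Each camera call takes 0.05 s, during which the arm holds its last target. There are 200 camera calls.

## Working session

There is one attempt and no reset: what is moved stays moved. The work goes in short steps, Python scripts to look and compute and a tool call to move; the robot and the scene stay as the last step left them, time stands still between calls to the robot, and variables do not carry over. Pictures are saved under pics/ and viewed, at most 14 in all, crops included, and the job is handed in when it is done.

```bash
ls; mkdir -p pics
```

Run:
```python
from workcell import get_obs, imaging
import cv2
for n in("scene","side"):
    p,d=imaging.camera(n); cv2.imwrite(f"pics/{n}0.png",p[:,:,::-1]); c=imaging.calibration(n); print(n,c)
o=get_obs(); print(o)
```

```text
pics
scene {'mtx': array([[395.38966337,   0.        , 283.51946521],
       [  0.        , 395.38966337, 215.03576329],
       [  0.        ,   0.        ,   1.        ]]), 'k1': -0.01925984191849446, 'R': array([[ 0.85529306,  0.51806618,  0.00901187],
       [ 0.29936172, -0.47988096, -0.82467983],
       [-0.4229141 ,  0.70804075, -0.56552803]]), 't': array([-0.54737865, -0.07904124,  1.40668972])}
side {'mtx': array([[410.14948263,   0.        , 283.90983567],
       [  0.        , 410.14948263, 209.69998846],
       [  0.        ,   0.        ,   1.        ]]), 'k1': -0.12003164600835822, 'R': array([[-0.81864317, -0.57430002, -0.00168674],
       [-0.2707458 ,  0.38852484, -0.88076396],
       [ 0.5064781 , -0.72057473, -0.47355252]]), 't': array([0.55626954, 0.16999346, 0.92630339])}
{'clock': 0.1, 'joint_pos': array([ 1.14803968e+00,  2.41314801e-01,  3.89338013e-03,  1.33518875e+00,
       -9.13785435e-06,  1.57080474e+00]), 'joint_vel': array([ 0.00076663, -0.0028441 ,  0.00320798,  0.00039009,  0.00224139,
        0.00050543]), 'tau': array([ 1.58990447e-04, -3.73138797e+01,  2.53010058e+01,  1.08510547e-02,
       -4.28018086e-05,  5.07560287e-06]), 'eef_pos': array([0.20491728, 0.45548337, 0.23052651]), 'tool_rot': array([ 2.09811767e-01,  9.77741377e-01, -8.87695927e-04, -1.85808335e-04]), 'ft_force': array([-0.84053266,  0.31554549, -0.57863319]), 'ft_torque': array([-0.03024975,  0.0221193 ,  0.08499476]), 'grasp_force': 0.0, 'grip_width': 0.0854618648067054}
```

View pics/scene0.png

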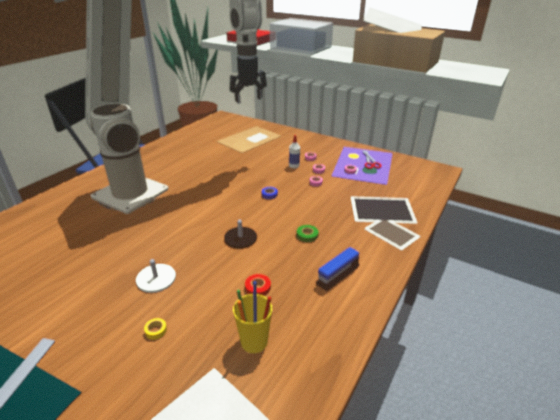

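View pics/side0.png

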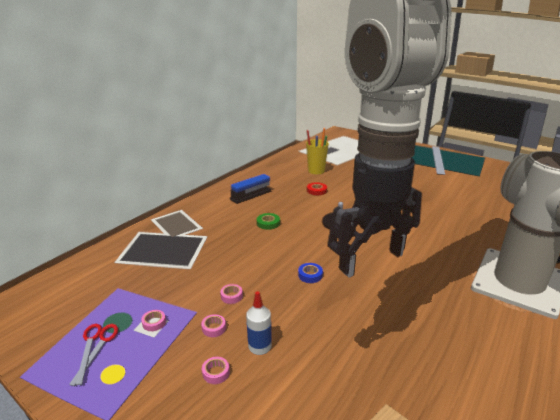

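Scene picture: red (257,284), green (307,233), blue (269,192), yellow (155,328), pinks at (310,157), (318,168), (316,181), (350,169); white stand (156,277), black stand (240,237). In the side picture the pinks are at (231,294), (213,325), (216,369), (153,320). Next I locate all of them on the table.

Create h.py:
```python
import numpy as np, cv2
from workcell import get_obs, imaging
from scipy.spatial.transform import Rotation as Rot
def cast(c,uv,z):
    uv=np.asarray(uv,float).reshape(-1,2); K=c["mtx"]
    d=(uv-[K[0,2],K[1,2]])/[K[0,0],K[1,1]]; s=d.copy()
    for _ in range(20): s=d/(1+c["k1"]*(s**2).sum(1,keepdims=True))
    r=np.c_[s,np.ones(len(s))]@c["R"]; o=-c["R"].T@c["t"]
    return o+r*((z-o[2])/r[:,2])[:,None]
def mask(p,name):
    h,s,v=cv2.split(cv2.cvtColor(p,cv2.COLOR_RGB2HSV)); h=h.astype(int)
    R={"green":(45,80,90,30),"blue":(108,130,120,50),"yellow":(22,34,150,90),"red":(174,186,170,90),"pink":(160,176,60,90)}[name]
    m=(((h>=R[0])&(h<=R[1]))|((h+180<=R[1])))&(s>=R[2])&(v>=R[3])
    return m.astype(np.uint8)
def blobs(p,name,amin=25):
    n,l,st,ce=cv2.connectedComponentsWithStats(mask(p,name))
    return [(ce[i],st[i],l==i) for i in range(1,n) if st[i,4]>=amin]
```

Run:
```python
from h import *
for n in("scene","side"):
    p,_=imaging.camera(n);c=imaging.calibration(n)
    for k in("green","blue","yellow","red","pink"):
        for ce,st,_ in blobs(p,k):
            x,y,w,h,a=st; q=[x+w/2-.5,y+h/2-.5]
            P=cast(c,q,.009)[0]
            if abs(P[0])<1 and abs(P[1])<1: print(n,k,np.round(q),w,h,a,np.round(P[:2],3))
p,_=imaging.camera("scene");c=imaging.calibration("scene")
print(cast(c,[(156,278),(240,237),(294,166),(338,270),(254,345)],.01).round(3))
p,_=imaging.camera("side")
cv2.imwrite("pics/pinkcrop.png",cv2.resize(p[270:400,120:300,::-1],None,fx=4,fy=4,interpolation=cv2.INTER_CUBIC))
```

```text
scene green [307. 232.] 21 14 162 [0.651 0.121]
scene blue [ 98. 159.] 7 9 41 [-0.308  0.104]
scene blue [ 86. 166.] 14 10 73 [-0.302  0.041]
scene blue [269. 193.] 15 9 74 [0.429 0.25 ]
scene blue [338. 262.] 39 29 443 [0.791 0.042]
scene yellow [252. 323.] 40 59 1403 [ 0.712 -0.259]
scene yellow [154. 328.] 22 21 246 [ 0.53  -0.389]
scene red [258. 284.] 26 20 294 [ 0.649 -0.145]
scene pink [310. 156.] 11 6 48 [0.414 0.585]
scene pink [373. 165.] 17 7 70 [0.664 0.652]
scene pink [318. 168.] 12 8 61 [0.493 0.508]
scene pink [350. 169.] 12 7 60 [0.601 0.572]
scene pink [316. 182.] 12 8 68 [0.53 0.41]
side green [268. 220.] 23 16 223 [0.653 0.117]
side green [117. 322.] 27 17 236 [0.654 0.624]
side blue [250. 183.] 37 17 287 [ 0.858 -0.053]
side blue [310. 272.] 24 20 260 [0.425 0.256]
side blue [258. 338.] 22 20 340 [0.397 0.487]
side yellow [317. 156.] 21 34 528 [ 0.801 -0.4  ]
side yellow [112. 374.] 24 19 342 [0.55  0.709]
side red [316. 188.] 20 13 185 [ 0.652 -0.148]
side red [257. 299.] 9 17 102 [0.469 0.401]
side red [100. 332.] 35 18 261 [0.657 0.663]
side pink [231. 294.] 23 20 217 [0.526 0.419]
side pink [154. 320.] 24 21 237 [0.599 0.574]
side pink [213. 325.] 25 23 272 [0.491 0.513]
side pink [ 88. 332.] 12 17 25 [0.677 0.677]
side pink [216. 370.] 28 27 349 [0.41  0.592]
[[ 0.412 -0.27   0.01 ]
 [ 0.494 -0.011  0.01 ]
 [ 0.402  0.474  0.01 ]
 [ 0.805  0.011  0.01 ]
 [ 0.751 -0.308  0.01 ]]
```

View pics/pinkcrop.png

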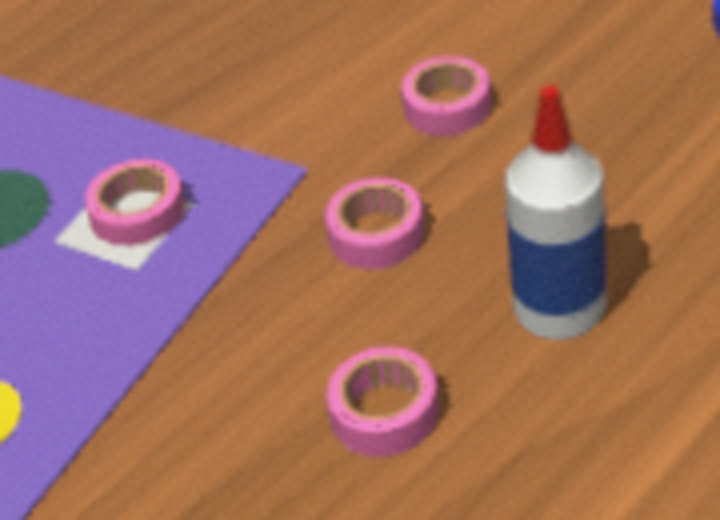

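The crop shows three pinks on the wood and one on the purple mat. Candidates by y, in side pixels:
- (231,294): y=.415
- (213,325): y=.51
- (153,320): y=.57
- (216,369): y=.59

The one farthest right is (231,294), at about (.528,.415). I now move over blue, with the tool squared to the world axes.

The manual's scale: turns go in shares of pi rad. Converting my numbers, -0.4227 rad / 3.1416 = -0.1345.

>>> creep_tool(
  ticks=[
    {"rz": -0.1345,"x": -0.286,"y": -0.094,"jaw": 0.085},
    {"rz": -0.1345,"x": -0.286,"y": -0.094,"jaw": 0.085},
    {"rz": -0.1345,"x": -0.286,"y": -0.094,"jaw": 0.085},
    {"rz": -0.1345,"x": -0.286,"y": -0.094,"jaw": 0.085},
    {"rz": -0.1345,"x": -0.286,"y": -0.094,"jaw": 0.085},
    {"rz": -0.1345,"x": -0.286,"y": -0.094,"jaw": 0.085},
    {"rz": -0.1345,"x": -0.286,"y": -0.094,"jaw": 0.085},
  ],
)

```text
clock: 1.18
eef_pos: [0.4273, 0.2527, 0.2311]
tool_rot: [0.001, 1.0, 0.0, -0.0]
ft_force: [-1.1, 0.2, -0.4]
grip_width: 0.0845
grasp_force: 0.0
```

Run:
```python
from h import *
p,_=imaging.camera("wrist");c=imaging.calibration("wrist");o=get_obs();print(o["eef_pos"],o["tool_rot"],o["joint_pos"],c)
cv2.imwrite("pics/w1.png",p[:,:,::-1])
```

```text
[0.42677239 0.253315   0.23116498] [-1.93271681e-04  9.99999899e-01  7.27411081e-05 -4.00419036e-04] [ 5.35344436e-01  2.33804481e-01 -4.22606682e-03  1.33338046e+00
  5.33546808e-04  5.34957729e-01] {'mtx': array([[291.32900441,   0.        , 280.89211765],
       [  0.        , 291.32900441, 210.08725985],
       [  0.        ,   0.        ,   1.        ]]), 'k1': -0.041761095540002395, 'R': array([[ 6.24742677e-05,  9.99999334e-01,  1.15262547e-03],
       [ 9.51761906e-01, -4.13129342e-04,  3.06837259e-01],
       [ 3.06837530e-01,  1.07785558e-03, -9.51761298e-01]]), 't': array([-0.25469164, -0.44620169,  0.24910946])}
```

View pics/w1.png

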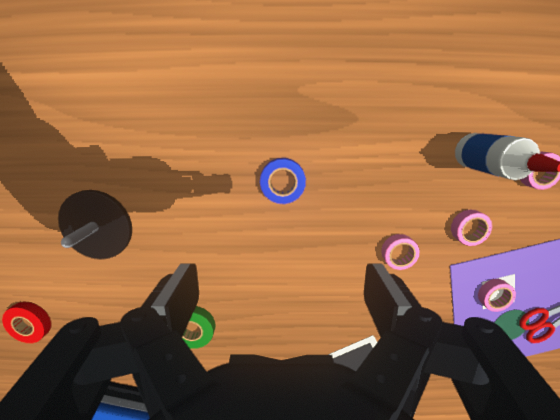

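Wrist picture: blue (282,180), black stand (95,223), red (27,322), green partly hidden (200,327), the chosen pink (400,251). I measure ring holes at the top plane, then move to the right-hand side to see the white stand, yellow, red and green.

Add to h.py:
```python
def rings(p,c,name,z=.018):
    out=[]
    cs,hi=cv2.findContours(mask(p,name),cv2.RETR_CCOMP,cv2.CHAIN_APPROX_NONE)
    for i,k in enumerate(cs):
        if hi[0][i][3]>=0 and cv2.contourArea(k)>40:
            P=cast(c,k.reshape(-1,2),z)[:,:2].astype(np.float32)
            (x,y),(a,b),_=cv2.fitEllipse(P[:,None]); out.append((k.reshape(-1,2).mean(0).round(),round(x,4),round(y,4),round(a,4),round(b,4)))
    return out
def disc(p,c,lo,hi_,near,z=.01):
    m=cv2.inRange(cv2.cvtColor(p,cv2.COLOR_RGB2HSV),lo,hi_); m=cv2.morphologyEx(m,cv2.MORPH_OPEN,np.ones((3,3)))
    cs,_=cv2.findContours(m,cv2.RETR_EXTERNAL,cv2.CHAIN_APPROX_NONE)
    for k in cs:
        if cv2.contourArea(k)<300: continue
        P=cast(c,k.reshape(-1,2),z)[:,:2]
        if np.linalg.norm(P.mean(0)-near)<.04:
            h=cv2.convexHull(P.astype(np.float32)); (x,y),(a,b),_=cv2.fitEllipse(h); print("disc",np.round([x,y,a,b],4), "circle",cv2.minEnclosingCircle(h))
def look(n="wrist"):
    c=imaging.calibration(n);p,_=imaging.camera(n)
    for k in("green","blue","yellow","red","pink"):
        for r in rings(p,c,k): print(k,*r)
    disc(p,c,(0,0,0),(180,255,70),(.494,-.011)); disc(p,c,(0,0,140),(180,60,255),(.412,-.27))
    return p
```

```bash
python3 -c "
from h import *
look();print();look('scene')"
```

```text
blue [282. 182.] 0.4267 0.2559 0.0387 0.0389
red [540. 333.] 0.666 0.6611 0.0194 0.0306
red [533. 319.] 0.6389 0.6417 0.0195 0.0308
red [ 21. 326.] 0.6511 -0.1474 0.038 0.0396
disc [4.867e-01 4.000e-04 9.740e-02 1.024e-01] circle ((0.4861774444580078, 0.000522449379786849), 0.05138230323791504)

green [307. 231.] 0.654 0.1146 0.038 0.0456
yellow [154. 326.] 0.5326 -0.3891 0.0327 0.0347
disc [ 0.4927 -0.0113  0.0921  0.0982] circle ((0.4926608204841614, -0.010126394219696522), 0.05056588724255562)
disc [ 0.4071 -0.2678  0.1015  0.1049] circle ((0.4074382483959198, -0.2668313980102539), 0.05288669094443321)
```

>>> creep_tool(
  ticks=[
    {"y": -0.453,"z": -0.03,"jaw": 0.085},
    {"y": -0.453,"z": -0.03,"jaw": 0.085},
    {"y": -0.453,"z": -0.03,"jaw": 0.085},
    {"y": -0.453,"z": -0.03,"jaw": 0.085},
    {"y": -0.453,"z": -0.03,"jaw": 0.085},
    {"y": -0.453,"z": -0.03,"jaw": 0.085},
    {"y": -0.453,"z": -0.03,"jaw": 0.085},
    {"y": -0.453,"z": -0.03,"jaw": 0.085},
    {"y": -0.453,"z": -0.03,"jaw": 0.085},
  ],
)

```text
clock: 2.45
eef_pos: [0.4275, -0.1996, 0.2612]
tool_rot: [0.0, 1.0, 0.0, -0.0]
ft_force: [0.2, 0.7, -0.1]
grip_width: 0.0851
grasp_force: 0.0
```

```bash
python3 -c "
from h import *
p=look();cv2.imwrite('pics/w2.png',p[:,:,::-1])"
```

```text
yellow [152. 248.] 0.5317 -0.3873 0.0362 0.0374
red [313. 316.] 0.6517 -0.1467 0.0383 0.0384
disc [ 0.4876 -0.0037  0.0969  0.1015] circle ((0.48717501759529114, -0.0037132708821445704), 0.05078554525971413)
disc [ 0.4037 -0.2635  0.099   0.0997] circle ((0.4038672149181366, -0.26345428824424744), 0.05014153942465782)
```

View pics/w2.png

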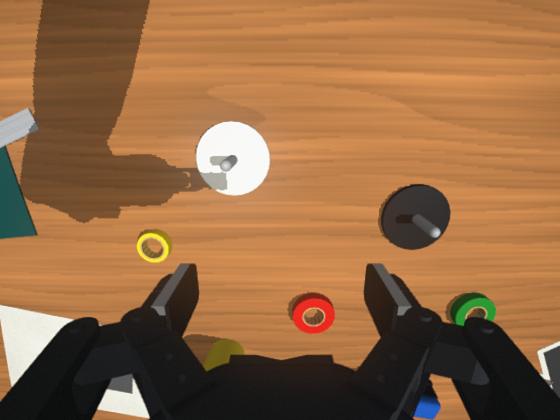

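The wrist picture shows white stand (233,158), black stand (415,217), yellow (153,247), red (313,315) and green (473,312). Now over green.

>>> creep_tool(
  ticks=[
    {"x": -0.2245,"y": 0.3166,"z": 0.14,"jaw": 0.085},
    {"x": -0.2245,"y": 0.3166,"z": 0.14,"jaw": 0.085},
    {"x": -0.2245,"y": 0.3166,"z": 0.14,"jaw": 0.085},
    {"x": -0.2245,"y": 0.3166,"z": 0.14,"jaw": 0.085},
    {"x": -0.2245,"y": 0.3166,"z": 0.14,"jaw": 0.085},
    {"x": -0.2245,"y": 0.3166,"z": 0.14,"jaw": 0.085},
    {"x": -0.2245,"y": 0.3166,"z": 0.14,"jaw": 0.085},
    {"x": -0.2245,"y": 0.3166,"z": 0.14,"jaw": 0.085},
  ],
)

```text
clock: 3.5
eef_pos: [0.6504, 0.1222, 0.1189]
tool_rot: [-0.004, 1.0, 0.0, -0.002]
ft_force: [-0.9, -0.2, 0.1]
grip_width: 0.0852
grasp_force: 0.0
```

```bash
python3 -c "
from h import *
p=look();cv2.imwrite('pics/w3.png',p[:,:,::-1]);print(get_obs()['eef_pos'])"
```

```text
green [274. 213.] 0.6534 0.1176 0.0377 0.0381
disc [ 0.4909 -0.0005  0.0954  0.1   ] circle ((0.49078673124313354, -0.00047238098341040313), 0.05012233555316925)
[0.65027516 0.12023568 0.11993789]
```

>>> creep_tool(
  ticks=[
    {"x": -0.001,"z": 0.06,"jaw": 0.085},
    {"x": -0.001,"z": 0.11,"jaw": 0.085},
    {"x": -0.001,"z": 0.124,"jaw": 0.085},
    {"x": -0.001,"z": 0.124,"jaw": 0.085},
    {"x": -0.001,"z": 0.124,"jaw": 0.06},
    {"x": -0.001,"z": 0.124,"jaw": 0.06},
    {"x": -0.001,"z": 0.124,"jaw": 0.06},
    {"x": -0.001,"z": 0.124,"jaw": 0.06},
  ],
)

```text
clock: 4.55
eef_pos: [0.6557, 0.1169, 0.0016]
tool_rot: [0.0, 1.0, 0.001, 0.003]
ft_force: [-1.6, 0.4, 6.6]
grip_width: 0.0656
grasp_force: 66.6
```

>>> creep_tool(
  ticks=[
    {"z": -0.06,"jaw": 0.06},
    {"z": -0.105,"jaw": 0.06},
    {"x": 0.249,"y": -0.381,"z": -0.105,"jaw": 0.06},
    {"x": 0.249,"y": -0.381,"z": -0.105,"jaw": 0.06},
    {"x": 0.249,"y": -0.381,"z": -0.105,"jaw": 0.06},
    {"x": 0.249,"y": -0.381,"z": -0.105,"jaw": 0.06},
    {"x": 0.249,"y": -0.381,"z": -0.105,"jaw": 0.06},
    {"x": 0.249,"y": -0.381,"z": -0.105,"jaw": 0.06},
    {"x": 0.249,"y": -0.381,"z": -0.105,"jaw": 0.06},
    {"x": 0.249,"y": -0.381,"z": -0.105,"jaw": 0.06},
  ],
)

```text
clock: 5.8
eef_pos: [0.4026, -0.2676, 0.1041]
tool_rot: [0.003, 1.0, -0.001, 0.001]
ft_force: [0.7, 0.3, -0.7]
grip_width: 0.0651
grasp_force: 67.0
```

>>> creep_tool(
  ticks=[
    {"jaw": 0.06},
    {"jaw": 0.06},
  ],
)

```text
clock: 6.05
eef_pos: [0.4049, -0.2639, 0.1029]
tool_rot: [-0.001, 1.0, -0.0, 0.001]
ft_force: [0.4, 0.4, -1.1]
grip_width: 0.0649
grasp_force: 67.1
```

```bash
python3 -c "
from h import *
p=look();cv2.imwrite('pics/w4.png',p[:,:,::-1]);o=get_obs();print(o['eef_pos'],o['tool_rot'],rings(p,imaging.calibration('wrist'),'green',o['eef_pos'][2]+.019))"
```

```text
green [281. 278.] 0.4654 -0.2627 0.0671 0.0672
disc [ 0.4868 -0.0069  0.0972  0.1063] circle ((0.48733270168304443, -0.007682603318244219), 0.05289490148425102)
disc [ 0.4473 -0.2627  0.0127  0.0381] circle ((0.44856882095336914, -0.26263517141342163), 0.019085479900240898)
disc [ 0.4026 -0.2635  0.0975  0.0989] circle ((0.4033324718475342, -0.2636188864707947), 0.049930304288864136)
[ 0.40491326 -0.2635727   0.1027284 ] [-9.76230746e-04  9.99999393e-01 -2.77964594e-05  5.10640985e-04] [(array([281., 278.]), 0.4019, -0.2625, 0.0365, 0.0365)]
```

View pics/w4.png

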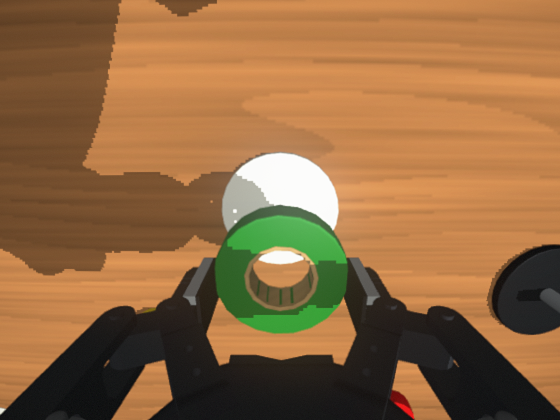

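The held green ring is centred over the white post, with its hole at (281,278). Lowering.

>>> creep_tool(
  ticks=[
    {"x": 0.001,"z": 0.04,"jaw": 0.06},
    {"x": 0.001,"z": 0.08,"jaw": 0.06},
    {"x": 0.001,"z": 0.09,"jaw": 0.06},
    {"x": 0.001,"z": 0.09,"jaw": 0.06},
    {"x": 0.001,"z": 0.09,"jaw": 0.06},
  ],
)

```text
clock: 6.72
eef_pos: [0.4042, -0.2644, 0.0132]
tool_rot: [-0.001, 1.0, -0.0, 0.001]
ft_force: [-0.2, -1.0, -1.4]
grip_width: 0.0654
grasp_force: 67.0
```

>>> creep_tool(
  ticks=[
    {"z": 0.003,"jaw": 0.06},
    {"z": 0.003,"jaw": 0.06},
    {"z": 0.003,"jaw": 0.06},
  ],
)

```text
clock: 7.1
eef_pos: [0.4042, -0.2647, 0.0115]
tool_rot: [-0.0, 1.0, -0.0, 0.002]
ft_force: [-1.9, 3.1, 12.9]
grip_width: 0.0652
grasp_force: 68.3
```

>>> creep_tool(
  ticks=[
    {"jaw": 0.085},
    {"jaw": 0.085},
    {"jaw": 0.085},
    {"jaw": 0.085},
  ],
)

```text
clock: 7.6
eef_pos: [0.4028, -0.2644, 0.0091]
tool_rot: [0.0, 1.0, 0.0, -0.0]
ft_force: [0.7, -0.1, -0.0]
grip_width: 0.0852
grasp_force: 0.0
```

>>> creep_tool(
  ticks=[
    {"z": -0.06,"jaw": 0.085},
    {"z": -0.1,"jaw": 0.085},
    {"x": -0.024,"y": 0.519,"z": -0.1,"jaw": 0.085},
    {"x": -0.024,"y": 0.519,"z": -0.1,"jaw": 0.085},
    {"x": -0.024,"y": 0.519,"z": -0.1,"jaw": 0.085},
    {"x": -0.024,"y": 0.519,"z": -0.1,"jaw": 0.085},
    {"x": -0.024,"y": 0.519,"z": -0.1,"jaw": 0.085},
    {"x": -0.024,"y": 0.519,"z": -0.1,"jaw": 0.085},
    {"x": -0.024,"y": 0.519,"z": -0.1,"jaw": 0.085},
    {"x": -0.024,"y": 0.519,"z": -0.1,"jaw": 0.085},
  ],
)

```text
clock: 8.85
eef_pos: [0.4258, 0.2371, 0.1093]
tool_rot: [-0.0, 1.0, -0.0, 0.0]
ft_force: [0.9, 0.2, -0.2]
grip_width: 0.085
grasp_force: 0.0
```

>>> creep_tool(
  ticks=[
    {"jaw": 0.085},
    {"jaw": 0.085},
    {"jaw": 0.085},
  ],
)

```text
clock: 9.22
eef_pos: [0.4258, 0.2335, 0.1091]
tool_rot: [0.001, 1.0, -0.0, -0.0]
ft_force: [0.3, -1.1, 0.8]
grip_width: 0.0849
grasp_force: 0.0
```

```bash
python3 -c "
from h import *
p=look();print(get_obs()['eef_pos']);print();p=look('scene')"
```

```text
blue [306. 214.] 0.4267 0.2558 0.0379 0.038
disc [ 0.5134 -0.0419  0.0117  0.0843] circle ((0.5088495016098022, -0.030853470787405968), 0.03172171860933304)
disc [0.4862 0.0015 0.0976 0.1058] circle ((0.4862918555736542, 0.0018036696128547192), 0.05265193432569504)
[0.42595042 0.2334472  0.10923214]

yellow [155. 326.] 0.5332 -0.389 0.0323 0.0343
disc [ 0.4928 -0.0112  0.0924  0.0981] circle ((0.49283409118652344, -0.011224825866520405), 0.04988731071352959)
disc [ 0.4076 -0.2679  0.1011  0.1042] circle ((0.4081493318080902, -0.26747241616249084), 0.05209173634648323)
```

>>> creep_tool(
  ticks=[
    {"x": -0.001,"y": 0.022,"z": 0.04,"jaw": 0.085},
    {"x": -0.001,"y": 0.022,"z": 0.09,"jaw": 0.085},
    {"x": -0.001,"y": 0.022,"z": 0.105,"jaw": 0.085},
    {"x": -0.001,"y": 0.022,"z": 0.105,"jaw": 0.085},
    {"x": -0.001,"y": 0.022,"z": 0.105,"jaw": 0.05},
    {"x": -0.001,"y": 0.022,"z": 0.105,"jaw": 0.05},
    {"x": -0.001,"y": 0.022,"z": 0.105,"jaw": 0.05},
    {"x": -0.001,"y": 0.022,"z": 0.105,"jaw": 0.05},
    {"x": -0.001,"y": 0.022,"z": 0.105,"jaw": 0.05},
  ],
)

```text
clock: 10.45
eef_pos: [0.4287, 0.2576, 0.0072]
tool_rot: [0.0, 1.0, 0.001, 0.002]
ft_force: [-1.3, -0.8, 9.6]
grip_width: 0.0548
grasp_force: 61.3
```

>>> creep_tool(
  ticks=[
    {"z": -0.06,"jaw": 0.05},
    {"z": -0.1,"jaw": 0.05},
    {"x": 0.0235,"y": -0.519,"z": -0.1,"jaw": 0.05},
    {"x": 0.0235,"y": -0.519,"z": -0.1,"jaw": 0.05},
    {"x": 0.0235,"y": -0.519,"z": -0.1,"jaw": 0.05},
    {"x": 0.0235,"y": -0.519,"z": -0.1,"jaw": 0.05},
    {"x": 0.0235,"y": -0.519,"z": -0.1,"jaw": 0.05},
    {"x": 0.0235,"y": -0.519,"z": -0.1,"jaw": 0.05},
    {"x": 0.0235,"y": -0.519,"z": -0.1,"jaw": 0.05},
    {"x": 0.0235,"y": -0.519,"z": -0.1,"jaw": 0.05},
  ],
)

```text
clock: 11.7
eef_pos: [0.4047, -0.245, 0.106]
tool_rot: [0.0, 1.0, -0.001, 0.002]
ft_force: [1.1, 0.5, -0.0]
grip_width: 0.0553
grasp_force: 63.6
```

>>> creep_tool(
  ticks=[
    {"y": -0.029,"jaw": 0.05},
    {"y": -0.029,"jaw": 0.05},
    {"y": -0.029,"jaw": 0.05},
  ],
)

```text
clock: 12.08
eef_pos: [0.4043, -0.2711, 0.1049]
tool_rot: [0.0, 1.0, 0.0, 0.0]
ft_force: [0.8, -0.1, -0.6]
grip_width: 0.0551
grasp_force: 63.6
```

Add to h.py:
```python
def held(name,off):
    c=imaging.calibration("wrist");p,_=imaging.camera("wrist");o=get_obs();z=o["eef_pos"][2]+off
    print(o["eef_pos"],"held",rings(p,c,name,z)); return p,c
```

```bash
python3 -c "
from h import *
p,c=held('blue',.011); print(rings(p,c,'green',.028)); cv2.imwrite('pics/w5.png',p[:,:,::-1])"
```

```text
[ 0.40430516 -0.27065466  0.10479219] held [(array([281., 271.]), 0.4023, -0.27, 0.0373, 0.0374)]
[]
```

View pics/w5.png

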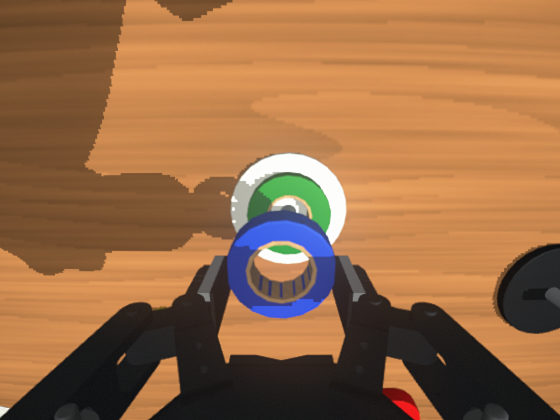

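Blue is held, with its hole at (281,271), and green is seated around the post at (289,208). I shift 7 mm left and lower.

>>> creep_tool(
  ticks=[
    {"y": 0.007,"jaw": 0.05},
    {"y": 0.007,"z": 0.035,"jaw": 0.05},
    {"y": 0.007,"z": 0.065,"jaw": 0.05},
    {"y": 0.007,"z": 0.07,"jaw": 0.05},
    {"y": 0.007,"z": 0.07,"jaw": 0.05},
    {"y": 0.007,"z": 0.07,"jaw": 0.05},
  ],
)

```text
clock: 12.88
eef_pos: [0.4039, -0.2626, 0.0353]
tool_rot: [-0.001, 1.0, 0.001, -0.0]
ft_force: [-2.9, 2.5, 6.6]
grip_width: 0.0551
grasp_force: 64.4
```

>>> creep_tool(
  ticks=[
    {"jaw": 0.085},
    {"jaw": 0.085},
    {"jaw": 0.085},
    {"jaw": 0.085},
    {"z": -0.06,"jaw": 0.085},
    {"z": -0.07,"jaw": 0.085},
    {"x": -0.1285,"y": -0.124,"z": -0.07,"jaw": 0.085},
    {"x": -0.1285,"y": -0.124,"z": -0.07,"jaw": 0.085},
    {"x": -0.1285,"y": -0.124,"z": -0.07,"jaw": 0.085},
    {"x": -0.1285,"y": -0.124,"z": -0.07,"jaw": 0.085},
  ],
)

```text
clock: 14.12
eef_pos: [0.5344, -0.3907, 0.1011]
tool_rot: [0.001, 1.0, 0.0, -0.0]
ft_force: [0.1, -0.1, -0.3]
grip_width: 0.0847
grasp_force: 0.0
```

>>> creep_tool(
  ticks=[
    {"jaw": 0.085},
    {"jaw": 0.085},
  ],
)

```text
clock: 14.38
eef_pos: [0.5318, -0.3875, 0.1045]
tool_rot: [-0.0, 1.0, 0.0, -0.0]
ft_force: [-0.0, 0.6, 0.7]
grip_width: 0.0849
grasp_force: 0.0
```

```bash
python3 -c "
from h import *
p,c=held('yellow',-.085); print(rings(p,c,'yellow',.018),rings(p,c,'blue',.046),rings(p,c,'green',.028))"
```

```text
[ 0.53202587 -0.387671    0.1049429 ] held [(array([279., 215.]), 0.5312, -0.3873, 0.0363, 0.0365)]
[(array([279., 215.]), 0.5319, -0.3873, 0.0367, 0.0369)] [(array([480.,  33.]), 0.4018, -0.2612, 0.0371, 0.0375)] []
```

>>> creep_tool(
  ticks=[
    {"z": 0.05,"jaw": 0.085},
    {"z": 0.09,"jaw": 0.085},
    {"z": 0.098,"jaw": 0.085},
    {"z": 0.098,"jaw": 0.085},
    {"z": 0.098,"jaw": 0.04},
    {"z": 0.098,"jaw": 0.04},
    {"z": 0.098,"jaw": 0.04},
    {"z": 0.098,"jaw": 0.04},
    {"z": 0.098,"jaw": 0.04},
  ],
)

```text
clock: 15.55
eef_pos: [0.5342, -0.3895, 0.0086]
tool_rot: [0.0, 1.0, -0.001, 0.002]
ft_force: [-1.4, -0.7, 6.6]
grip_width: 0.0442
grasp_force: 61.7
```

>>> creep_tool(
  ticks=[
    {"z": -0.06,"jaw": 0.04},
    {"z": -0.105,"jaw": 0.04},
    {"x": 0.1285,"y": 0.124,"z": -0.105,"jaw": 0.04},
    {"x": 0.1285,"y": 0.124,"z": -0.105,"jaw": 0.04},
    {"x": 0.1285,"y": 0.124,"z": -0.105,"jaw": 0.04},
    {"x": 0.1285,"y": 0.124,"z": -0.105,"jaw": 0.04},
    {"x": 0.1285,"y": 0.124,"z": -0.105,"jaw": 0.04},
    {"x": 0.1285,"y": 0.124,"z": -0.105,"jaw": 0.04},
  ],
)

```text
clock: 16.55
eef_pos: [0.406, -0.2658, 0.112]
tool_rot: [0.0, 1.0, -0.001, 0.001]
ft_force: [0.2, 0.5, -0.0]
grip_width: 0.0447
grasp_force: 61.5
```

```bash
python3 -c "
from h import *
p,c=held('yellow',.012);print(rings(p,c,'blue',.046)); cv2.imwrite('pics/w6.png',p[:,:,::-1])"
```

```text
[ 0.405841   -0.26569496  0.11176199] held [(array([281., 270.]), 0.4027, -0.2647, 0.0361, 0.0362)]
[]
```

View pics/w6.png

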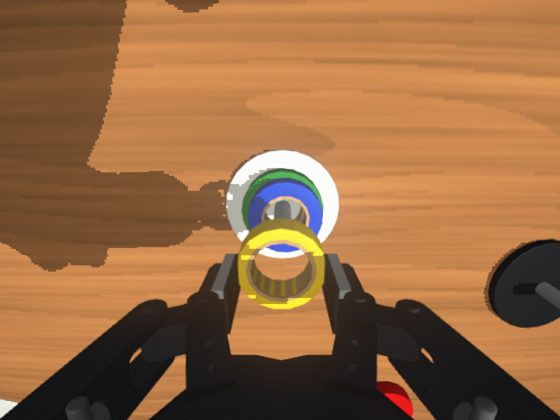

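Yellow is held at (281,270), and blue is flat on green around the post at (283,210). Lowering.

>>> creep_tool(
  ticks=[
    {"y": 0.001,"z": 0.03,"jaw": 0.04},
    {"y": 0.001,"z": 0.05,"jaw": 0.04},
    {"y": 0.001,"z": 0.058,"jaw": 0.04},
    {"y": 0.001,"z": 0.058,"jaw": 0.04},
    {"y": 0.001,"z": 0.058,"jaw": 0.04},
  ],
)

```text
clock: 17.23
eef_pos: [0.4046, -0.2639, 0.0546]
tool_rot: [0.0, 1.0, -0.0, 0.0]
ft_force: [-3.9, 3.6, 9.7]
grip_width: 0.045
grasp_force: 62.4
```

>>> creep_tool(
  ticks=[
    {"jaw": 0.085},
    {"jaw": 0.085},
    {"jaw": 0.085},
    {"jaw": 0.085},
    {"z": -0.06,"jaw": 0.085},
    {"x": -0.248,"y": 0.116,"z": -0.06,"jaw": 0.085},
    {"x": -0.248,"y": 0.116,"z": -0.06,"jaw": 0.085},
    {"x": -0.248,"y": 0.116,"z": -0.06,"jaw": 0.085},
    {"x": -0.248,"y": 0.116,"z": -0.06,"jaw": 0.085},
    {"x": -0.248,"y": 0.116,"z": -0.06,"jaw": 0.085},
  ],
)

```text
clock: 18.48
eef_pos: [0.6552, -0.1452, 0.1125]
tool_rot: [-0.002, 1.0, 0.0, 0.0]
ft_force: [-1.2, -0.1, 0.1]
grip_width: 0.085
grasp_force: 0.0
```

>>> creep_tool(
  ticks=[
    {"jaw": 0.085},
    {"jaw": 0.085},
  ],
)

```text
clock: 18.73
eef_pos: [0.6513, -0.1479, 0.1128]
tool_rot: [0.0, 1.0, 0.0, -0.001]
ft_force: [-0.9, -0.0, -0.1]
grip_width: 0.0852
grasp_force: 0.0
```

```bash
python3 -c "
from h import *
p,c=held('red',-.095); cv2.imwrite('pics/w7.png',p[:,:,::-1])
print(rings(p,c,'yellow',.064))"
```

```text
[ 0.65111289 -0.14821842  0.11307931] held [(array([281., 211.]), 0.651, -0.1467, 0.0374, 0.0376)]
[]
```

View pics/w7.png

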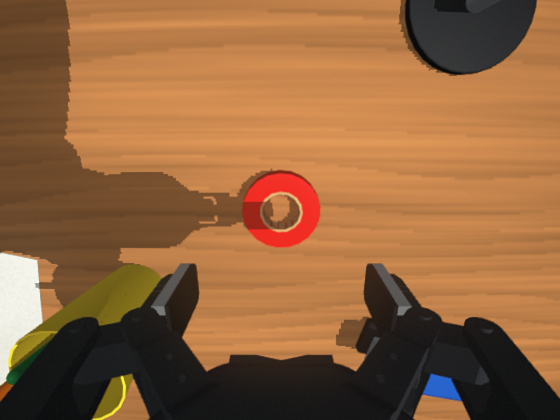

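Red is centred at (281,211); the cup is clear at lower left and the stapler at lower right.

>>> creep_tool(
  ticks=[
    {"y": 0.001,"z": 0.05,"jaw": 0.085},
    {"y": 0.001,"z": 0.1,"jaw": 0.085},
    {"y": 0.001,"z": 0.111,"jaw": 0.085},
    {"y": 0.001,"z": 0.111,"jaw": 0.085},
    {"y": 0.001,"z": 0.111,"jaw": 0.06},
    {"y": 0.001,"z": 0.111,"jaw": 0.06},
    {"y": 0.001,"z": 0.111,"jaw": 0.06},
    {"y": 0.001,"z": 0.111,"jaw": 0.06},
  ],
)

```text
clock: 19.77
eef_pos: [0.6548, -0.1473, 0.0065]
tool_rot: [0.0, 1.0, -0.001, 0.003]
ft_force: [-1.6, -0.8, 4.6]
grip_width: 0.0646
grasp_force: 64.4
```

>>> creep_tool(
  ticks=[
    {"z": -0.06,"jaw": 0.06},
    {"z": -0.1,"jaw": 0.06},
    {"x": 0.163,"y": 0.144,"z": -0.1,"jaw": 0.06},
    {"x": 0.163,"y": 0.144,"z": -0.1,"jaw": 0.06},
    {"x": 0.163,"y": 0.144,"z": -0.1,"jaw": 0.06},
    {"x": 0.163,"y": 0.144,"z": -0.1,"jaw": 0.06},
    {"x": 0.163,"y": 0.144,"z": -0.1,"jaw": 0.06},
    {"x": 0.163,"y": 0.144,"z": -0.1,"jaw": 0.06},
  ],
)

```text
clock: 20.78
eef_pos: [0.4913, -0.0028, 0.104]
tool_rot: [0.0, 1.0, -0.0, 0.002]
ft_force: [0.7, 0.7, 0.2]
grip_width: 0.0642
grasp_force: 66.5
```

```bash
python3 -c "
from h import *
p,c=held('red',.014);disc(p,c,(0,0,0),(180,255,70),(.494,-.011)); cv2.imwrite('pics/w8.png',p[:,:,::-1])"
```

```text
[ 0.49131806 -0.00303508  0.10360109] held [(array([281., 270.]), 0.4869, -0.0017, 0.0363, 0.0366)]
disc [ 0.4912 -0.0298  0.0403  0.0686] circle ((0.48046019673347473, -0.0359627939760685), 0.023799939081072807)
```

View pics/w8.png

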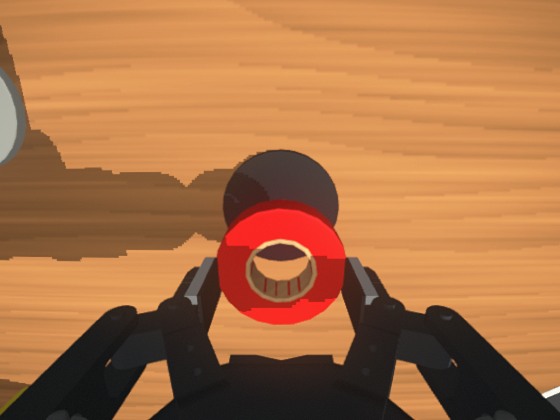

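Red is held at (281,270), with the black disc centred in column at (280,205). Lowering.

>>> creep_tool(
  ticks=[
    {"x": -0.001,"z": 0.04,"jaw": 0.06},
    {"x": -0.001,"z": 0.08,"jaw": 0.06},
    {"x": -0.001,"z": 0.088,"jaw": 0.06},
    {"x": -0.001,"z": 0.088,"jaw": 0.06},
    {"x": -0.001,"z": 0.088,"jaw": 0.06},
  ],
)

```text
clock: 21.45
eef_pos: [0.4915, -0.0033, 0.0151]
tool_rot: [0.001, 1.0, -0.0, 0.001]
ft_force: [-1.2, -0.4, 3.1]
grip_width: 0.0641
grasp_force: 76.4
```

>>> creep_tool(
  ticks=[
    {"jaw": 0.085},
    {"jaw": 0.085},
    {"jaw": 0.085},
    {"jaw": 0.085},
    {"z": -0.06,"jaw": 0.085},
    {"z": -0.09,"jaw": 0.085},
  ],
)

```text
clock: 22.2
eef_pos: [0.4915, -0.0025, 0.1066]
tool_rot: [-0.0, 1.0, -0.0, 0.001]
ft_force: [1.2, 0.6, 0.1]
grip_width: 0.0847
grasp_force: 0.0
```

```bash
python3 -c "
from h import *
p,c=held('red',-.076)"
```

```text
[ 0.4936893  -0.00247735  0.11006394] held [(array([280., 216.]), 0.4883, -0.002, 0.0358, 0.0385)]
```

>>> creep_tool(
  ticks=[
    {"x": -0.036,"y": 0.419,"jaw": 0.085},
    {"x": -0.036,"y": 0.419,"jaw": 0.085},
    {"x": -0.036,"y": 0.419,"jaw": 0.085},
    {"x": -0.036,"y": 0.419,"jaw": 0.085},
    {"x": -0.036,"y": 0.419,"jaw": 0.085},
    {"x": -0.036,"y": 0.419,"jaw": 0.085},
    {"x": -0.036,"y": 0.419,"jaw": 0.085},
    {"x": -0.036,"y": 0.419,"jaw": 0.085},
    {"x": -0.036,"y": 0.419,"jaw": 0.085},
    {"x": -0.036,"y": 0.419,"jaw": 0.085},
  ],
)

```text
clock: 23.5
eef_pos: [0.5265, 0.4148, 0.1043]
tool_rot: [0.001, 1.0, -0.0, -0.0]
ft_force: [-0.0, 0.0, 0.4]
grip_width: 0.0847
grasp_force: 0.0
```

```bash
python3 -c "
from h import *
p,c=held('pink',-.086);cv2.imwrite('pics/w9.png',p[:,:,::-1])"
```

```text
[0.52663987 0.41485745 0.10448022] held [(array([284., 216.]), 0.527, 0.4186, 0.037, 0.0371), (array([293., 202.]), 0.5258, 0.4204, 0.0391, 0.0424), (array([521.,  67.]), 0.4123, 0.5918, 0.044, 0.045)]
```

View pics/w9.png

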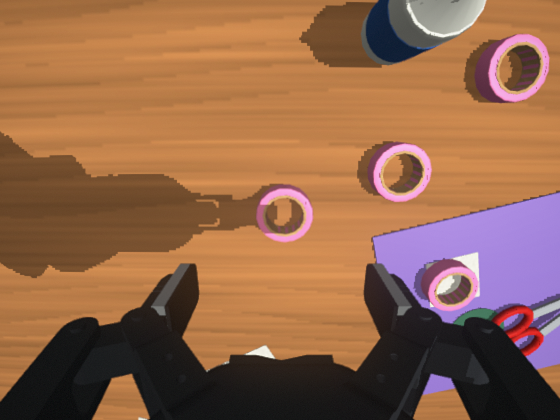

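The pink below, at (284,214), is the rightmost of the four. Grasping it.

>>> creep_tool(
  ticks=[
    {"y": 0.003,"z": 0.05,"jaw": 0.085},
    {"y": 0.003,"z": 0.09,"jaw": 0.085},
    {"y": 0.003,"z": 0.098,"jaw": 0.085},
    {"y": 0.003,"z": 0.098,"jaw": 0.085},
    {"y": 0.003,"z": 0.098,"jaw": 0.04},
    {"y": 0.003,"z": 0.098,"jaw": 0.04},
    {"y": 0.003,"z": 0.098,"jaw": 0.04},
    {"y": 0.003,"z": 0.098,"jaw": 0.04},
    {"y": 0.003,"z": 0.098,"jaw": 0.04},
  ],
)

```text
clock: 24.68
eef_pos: [0.5278, 0.4205, 0.0092]
tool_rot: [0.0, 1.0, 0.001, 0.002]
ft_force: [-0.4, -1.2, 6.5]
grip_width: 0.0445
grasp_force: 60.2
```

>>> creep_tool(
  ticks=[
    {"z": -0.06,"jaw": 0.04},
    {"z": -0.1,"jaw": 0.04},
    {"x": 0.037,"y": -0.42,"z": -0.1,"jaw": 0.04},
    {"x": 0.037,"y": -0.42,"z": -0.1,"jaw": 0.04},
    {"x": 0.037,"y": -0.42,"z": -0.1,"jaw": 0.04},
    {"x": 0.037,"y": -0.42,"z": -0.1,"jaw": 0.04},
    {"x": 0.037,"y": -0.42,"z": -0.1,"jaw": 0.04},
    {"x": 0.037,"y": -0.42,"z": -0.1,"jaw": 0.04},
    {"x": 0.037,"y": -0.42,"z": -0.1,"jaw": 0.04},
    {"x": 0.037,"y": -0.42,"z": -0.1,"jaw": 0.04},
  ],
)

```text
clock: 25.92
eef_pos: [0.4893, -0.0034, 0.1072]
tool_rot: [0.003, 1.0, -0.0, 0.001]
ft_force: [0.8, 0.5, -0.3]
grip_width: 0.0449
grasp_force: 61.5
```

>>> creep_tool(
  ticks=[
    {"jaw": 0.04},
    {"jaw": 0.04},
  ],
)

```text
clock: 26.18
eef_pos: [0.4897, 0.0007, 0.1066]
tool_rot: [-0.001, 1.0, 0.0, 0.0]
ft_force: [-0.1, -0.4, -0.2]
grip_width: 0.0448
grasp_force: 61.5
```

```bash
python3 -c "
from h import *
p,c=held('pink',.012);print(rings(p,c,'red',.028)); cv2.imwrite('pics/w10.png',p[:,:,::-1])"
```

```text
[0.4896516  0.00077273 0.10646076] held []
[]
```

View pics/w10.png

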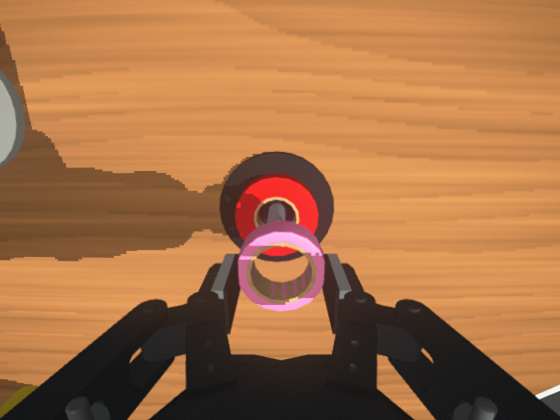

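Pink is held at (281,270), and red is flat around the post at (277,212). I shift 3 mm right and lower.

>>> creep_tool(
  ticks=[
    {"y": -0.003,"jaw": 0.04},
    {"y": -0.003,"z": 0.035,"jaw": 0.04},
    {"y": -0.003,"z": 0.065,"jaw": 0.04},
    {"y": -0.003,"z": 0.071,"jaw": 0.04},
    {"y": -0.003,"z": 0.071,"jaw": 0.04},
    {"y": -0.003,"z": 0.071,"jaw": 0.04},
  ],
)

```text
clock: 26.98
eef_pos: [0.4896, -0.0032, 0.0359]
tool_rot: [-0.0, 1.0, 0.0, 0.0]
ft_force: [-1.0, 1.2, 1.4]
grip_width: 0.0446
grasp_force: 69.4
```

>>> creep_tool(
  ticks=[
    {"jaw": 0.085},
    {"jaw": 0.085},
    {"jaw": 0.085},
    {"jaw": 0.085},
    {"z": -0.06,"jaw": 0.085},
    {"z": -0.12,"jaw": 0.085},
    {"x": 0.1,"y": -0.1,"z": -0.17,"jaw": 0.085},
    {"x": 0.1,"y": -0.1,"z": -0.17,"jaw": 0.085},
    {"x": 0.1,"y": -0.1,"z": -0.17,"jaw": 0.085},
    {"x": 0.1,"y": -0.1,"z": -0.17,"jaw": 0.085},
  ],
)

```text
clock: 28.22
eef_pos: [0.3889, -0.1045, 0.2063]
tool_rot: [0.002, 1.0, -0.0, 0.001]
ft_force: [0.6, -0.1, -0.3]
grip_width: 0.0848
grasp_force: 0.0
```

>>> creep_tool(
  ticks=[
    {"jaw": 0.085},
    {"jaw": 0.085},
  ],
)

```text
clock: 28.48
eef_pos: [0.3897, -0.1028, 0.2047]
tool_rot: [-0.001, 1.0, 0.0, -0.0]
ft_force: [-0.8, -0.3, -0.1]
grip_width: 0.0851
grasp_force: 0.0
```

```bash
python3 -c "
from h import *
p,_=imaging.camera('wrist');q,_=imaging.camera('scene')
s=cv2.resize(q[200:360,120:360],(560,373),interpolation=cv2.INTER_CUBIC)
cv2.imwrite('pics/end.png',cv2.resize(np.vstack([p[:300],s])[:,:,::-1],None,fx=.89,fy=.89))
print(get_obs()['grip_width'])"
```

```text
0.085318527567803
```

View pics/end.png

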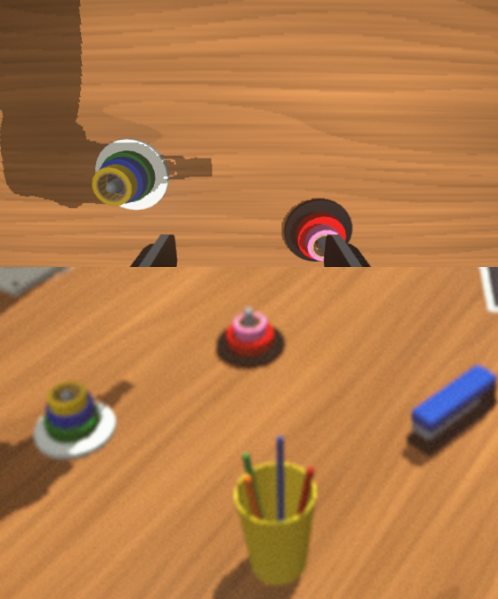

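Both stacks look flat and threaded: white with green, blue and yellow at (125,175), black with red and pink at (320,240). The cup and stapler look undisturbed, and the gripper is clear of everything.

```bash
python3 -c "
from workcell import workorder
print(workorder.job_done())"
```

```text
the job is handed in; nothing more can be done
None
```

I stacked all five rolls flat on their posts, white with green, blue and yellow, and black with red and pink, and handed the job in at about 28 s on the robot's clock.

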